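Stow the orange stencil marker in the van's travel rack

ROBOT

A 6-joint arm with a two-finger parallel gripper is mounted at the origin on the work surface. World frame = base frame: x ahead of the robot, y to its left, z up, the work surface at z = 0. Lengths are in m, angles in rad, forces in N, time in s.
With the tool pointing down it reaches from about 0.25 to 0.725 m from the base axis. Payload 4 kg.
Tool frame: the origin (TCP) lies midway between the tips of the shut fingers; the grasp point (between the pads) lies 19 mm behind it; z points along the fingers, y is the direction in which the jaws open and shut (so a half turn about z gives the same grasp; the last joint's range is limited). The gripper opens to 85 mm and grips with 20 to 120 N. Pads are 22 mm wide; open, the fingers measure 114 mm over their backs; the gripper's body (76 mm by 85 mm) begins 54 mm behind the grasp point. The pads swing forward as they close: fully open they stand 13 mm farther back than shut.
Start: joints at [1.329, 0.241, 0.005, 1.335, 0, 1.571], TCP at [0.12, 0.485, 0.231] pointing down, gripper open.
Joint ranges: [-2.72, 2.72], [-1.05, 1.87], [-1.09, 1.28], [-1.99, 2.15], [-1.42, 1.44], [-3.14, 3.14]. Speed limits (rad/s): [2.79, 2.79, 3.14, 3.14, 3.14, 3.14].

INTERFACE

Orientations are given as a unit quaternion [x, y, z, w].
In Python, from workcell import get_obs, camera, camera_model, job_done, masks_of gives the robot as it stands.
- The arm moves only by the tool jog_arm, never from a script. Its argument "deltas" is a list that holds one entry, the list of rows, each a list of 7 numbers: the shift along the tool's x, y, z in mm, then the turn, a rotation vector about the tool's x, y, z in degrees, then the finger opening in mm, from 0 to 85.4. A call has 1 to 5 rows; each row shifts and turns the pose as measured when the row begins, along the tool's axes as they then stand; what a row does not reach is not made up. A row lasts 1/10 s, in which the tool goes at most 50 mm and 8.59 degrees, less where a joint would pass 70% of its speed; a pose out of reach is approached as far as the arm can. A call with a gripper value outside its range is refused whole. The fingers move at their own pace and stop on an object; the grip force is fixed at half the most. Time passes only in rows, so rows that do not move let the fingers close. It gives the time, the measured TCP pose, the force and the opening at its end, in the units of the state.
- get_obs(): the state, without advancing time (a new reading comes with each control period).
- camera(name): name is "scene" or "side" or "wrist"; returns the picture (420x560x3 uint8, red, green, blue); there is no depth.
- camera_model(name): a dict with "fovy" (degrees; the focal length in pixels is half the picture's height over the tangent of half this angle, whatever the lens; pixels are square), "cx", "cy" (the principal point, pixels), "k1" (the pictures are not rectified: a ray, as slopes to the right and down, at radius r is drawn at 1 + k1 r^2 times it, then the intrinsics apply), "pose" (4x4, takes a point from camera to world coordinates); the wrist camera has in their place "T_tool_cam" (4x4, takes a point from camera to tool coordinates, whose origin is the TCP and whose axes are the flange's). Camera axes: x right, y down, z forward; pixel columns grow to the right and rows downward; lengths in m; the calibration is good to about 2 mm. A picture is of the moment at which its call begins: read the wrist's pose just before it. camera_model takes no time and is no camera call.
- job_done(): hands the job in, once; it reports no verdict.
Trained networks look in the newest picture that a camera, given by its name, has taken for a name from the list of things; names that differ only in an ending like _2 or _b are one class to them, and where a whole thing is asked for, a point or a joint stands for the part that bears it (a point fixed in the world has none). Each returns a list of dicts, best first, with "conf" (0 to 1); they miss things now and then, are a little off and sometimes report something else, mostly with a low value. They report only what shows in the picture. A call takes as long as a camera call. They do not tell look-alikes from the thing itself.
- masks_of(target, camera): "pixels" (420x560 bool, what is visible of it) and "at" ([column, row] in pixels, amid what is visible of it).
The state is a dict: "clock": time; "joint_pos": joint angles; "joint_vel": joint speeds; "tau": joint torques, N m; "eef_pos": TCP position; "tool_rot": TCP orientation; "ft_force": force on the tool from outside, world axes, zero at the start; "ft_torque": the same for the moment, N m; "grip_width": finger opening in m.
Only numpy, scipy, OpenCV 4.12 (cv2) and the standard library are available. Lean on these libraries where they do the work, as an engineer would, in place of code of your own. Each camera call takes 0.05 s, during which the arm holds its last target. There are 200 camera calls.

TASK

Get the van ready to drive: pull the orange stencil marker up out of the white caddy, press its black capped end on the black rubber pad so that it swings in your grip until it leans about as flat as the travel rack's lane, then let go of it on the lane, cap downhill, so that it slides down to the red stop. Once it lies there, fold the yellow keeper bar fully down across it. Do not drop the marker, and leave the other markers, the string reel and the jar alone.

Things in the scene. Friction and masses are not known exactly. Their poses are not given: they have to be found in the camera images.
- marker: Orange stencil marker to stow: square bar 16 x 16 x 150 mm, 60 g, flat sides, slippery plastic (friction 0.3). White band 67 to 89 mm up; black cap on the lowest 45 mm, its last 9 mm narrowing to a flat round foot 11 mm wide. Origin at the foot's centre, z towards the orange end, x and y square to its sides. Starts upright, cap down, in any pocket. Pinched at 15 N, it still turns in the grip when pushed at its end.
- marker_foot (a point): Centre of the marker's foot (cap end).
- marker_top (a point): Centre of the marker's orange end, 150 mm from the foot.
- blue_marker: Bystander: same marker in blue, upright in another pocket of the caddy. Origin at its foot.
- green_marker: Bystander: same marker in green, upright in another pocket of the caddy. Origin at its foot.
- caddy: White block fixed to the bench, 150 (x) x 56 (y) x 70 mm high, with three square pockets 22 mm wide in a row along its x at -42, 0 and +42 mm, pocket floors 6 mm above the bench: the markers' upper 86 mm stand out. Origin at the centre of its underside. The markers' sides are about parallel to its x and y. Caddy and rack may change sides.
- pad: Black grippy rubber pad (friction about 0.9) fixed to the bench, 150 (x) x 110 (y) x 6 mm thick. Origin at the centre of its underside; z up.
- rack: Blue travel rack fixed to the bench. Aluminium lane 110 mm long, rising at 30 degrees towards the rack's +x from a red stop at its low end: a slippery channel 28 mm wide inside, walls 10 mm and stop 18 mm above its floor, open at the high end, where the marker overhangs by 40 mm. Origin on the bench below (base x -65 to 55, y -35 to 35 mm). Lane floor: low end at x -50, z 24 mm, high end x 45, z 79 mm.
- lane_stop (a point): Middle of the lane floor's low end, right at the inner face of the red stop. Its x axis points up along the lane (30 degrees above level), y across the lane, z square to the lane floor.
- keeper (a joint): Angle of the yellow keeper bar, rad: 0 folded down across the lane (end of travel), pi/2 square to the lane floor, 2.2 leaning furthest out to the rack's +y side. Starts at 1.7 to 2.15. Stays where it is left (hinge friction 0.03 N m); push it over from its outer (+y) side. At 0 its underside is 21 mm above the lane floor, clear of the marker.
- keeper_hinge (a point): Point on the keeper's hinge line, which is parallel to the lane: 45 mm up the lane from the stop, 24 mm from the lane's middle on the +y side, 21 mm above the lane floor (fixed to the rack).
- keeper_end (a point): Free end of the keeper bar, 62 mm from the hinge line. The bar is 14 mm wide (along the lane) and 6 mm thick.
- reel: Bystander: loose flat yellow string reel with clear flanges, 90 mm across, 24 mm high. Origin at the centre of its underside.
- jar: Bystander: loose blue jar with white cap, 60 mm across, 65 mm high. Origin at the centre of its underside.
Things that resemble listed ones, but are neither listed nor needed, are in the scene too. There is more than one size of the marker; the job needs the middle-sized.

How it is judged:
On the way, in this order (a step that is already met when the one before it is completed fails the run):
1. the orange marker is held, clear above the caddy or away from it, upright or not (contact force between the fingers and marker above 0.5 N and contact force between marker and caddy below 0.01 N and (z of marker_foot in the frame of caddy above 0.072 m or horizontal distance between marker_foot and caddy above 0.1 m)), for 0.1 s.
2. held in the fingers with its capped end pressed on the rubber pad, the marker leans at least 45 degrees (0.79 rad) from vertical (contact force between the fingers and marker above 0.5 N and contact force between marker and pad above 0.2 N and height (world z) of marker_foot below 0.02 m and angle between marker's own z axis and vertical between 0.79 and 1.45 rad), for 0.1 s.
3. the marker lies in the lane, let go, its foot within 10 mm of the stop, while the keeper is still open (x of marker_foot in the frame of lane_stop between -0.004 and 0.01 m and z of marker_foot in the frame of lane_stop between 0 and 0.016 m and angle between the z axis of marker and the x axis of lane_stop, either way round below 0.2 rad and x of marker_top in the frame of lane_stop above 0.13 m and linear speed of marker below 0.03 m/s and contact force between the fingers and marker below 0.1 N and value of joint keeper above 1.2 rad), for 0.2 s.
4. the keeper is folded down (below 0.12 rad) (value of joint keeper below 0.12 rad), for 0.2 s.
At the end, for the whole second after the job is handed in: The orange marker lies at rest in the lane, cap downhill, parallel to the lane within 0.2 rad, its foot at most 10 mm from the red stop and its axis at most 16 mm above the lane floor there; the keeper is folded down to below 0.12 rad (x of marker_foot in the frame of lane_stop between -0.004 and 0.01 m and z of marker_foot in the frame of lane_stop between 0 and 0.016 m and angle between the z axis of marker and the x axis of lane_stop, either way round below 0.2 rad and x of marker_top in the frame of lane_stop above 0.13 m and linear speed of marker below 0.03 m/s and contact force between the fingers and marker below 0.1 N and value of joint keeper below 0.12 rad); the robot touches nothing.
It fails at once if the blue or green marker is shifted by more than 30 mm or tips over (distance of any of blue_marker, green_marker from where it was at the start of the episode above 0.03 m or angle between any of blue_marker, green_marker's own z axis and vertical above 0.4 rad).
It fails at once if the reel or the jar is shifted by more than 30 mm (distance of any of reel, jar from where it was at the start of the episode above 0.03 m).
It fails at once if the marker is dropped: it moves faster than 0.8 m/s while not held (linear speed of marker above 0.8 m/s and contact force between the fingers and marker below 0.05 N).
It also fails if it takes over 58 s, if anything falls off the work surface, if the arm or the gripper's body presses on something with over 40 N, if the wrist force passes 120 N, or if a joint passes its speed limit or range.

## Working session

There is one attempt and no reset: what is moved stays moved. The work goes in short steps, Python scripts to look and compute and a tool call to move; the robot and the scene stay as the last step left them, time stands still between calls to the robot, and variables do not carry over. Pictures are saved under pics/ and viewed, about 8 in all and at most 12, crops included, and the job is handed in when it is done.

Besides the shell and the picture viewer there is one more tool, called after "Call:" as a command line: name --argument value ..., lists and objects as JSON in quotes. jog_arm: Moves the arm, as the interface text tells. Its arguments: {"type":"object","properties":{"deltas":{"type":"array"}},"required":["deltas"]}

```bash
mkdir -p pics; ls; cat > h.py <<'E'
import numpy as np, cv2
from scipy.spatial.transform import Rotation as R
from workcell import get_obs, camera, camera_model, masks_of
def K(m):
    f=210/np.tan(np.radians(m['fovy'])/2); return np.array([[f,0,m['cx']],[0,f,m['cy']],[0,0,1.]])
def pose(name,obs=None):
    m=camera_model(name)
    if 'pose' in m: return np.array(m['pose'])
    o=obs or get_obs(); T=np.eye(4); T[:3,:3]=R.from_quat(o['tool_rot']).as_matrix(); T[:3,3]=o['eef_pos']
    return T@np.array(m['T_tool_cam'])
def ray(name,uv,T):
    m=camera_model(name); d=np.array([m['k1'],0,0,0,0.])
    p=cv2.undistortPoints(np.array([[uv]],float),K(m),d)[0,0]
    return T[:3,3],T[:3,:3]@np.array([p[0],p[1],1])
def atz(name,uv,z,T):
    o,d=ray(name,uv,T); return o+d*(z-o[2])/d[2]
def proj(name,P,T):
    m=camera_model(name); Ti=np.linalg.inv(T)
    r,_=cv2.Rodrigues(Ti[:3,:3]); return cv2.projectPoints(np.array(P,float).reshape(-1,1,3),r,Ti[:3,3],K(m),np.array([m['k1'],0,0,0,0.]))[0][:,0]
def tri(obs): # list of (name,uv,T)
    A=np.zeros((3,3));b=np.zeros(3)
    for n,uv,T in obs:
        o,d=ray(n,uv,T); d=d/np.linalg.norm(d); M=np.eye(3)-np.outer(d,d); A+=M;b+=M@o
    return np.linalg.solve(A,b)
def save(name,img): cv2.imwrite('pics/'+name,img[:,:,::-1])
E
python3 - <<'E'
from h import *
print(get_obs())
ims=[]
for n in ['scene','side']:
    im=camera(n); save(n+'0.png',im); T=pose(n); print(n,camera_model(n)['fovy'],camera_model(n)['k1'],T.round(3).tolist())
    for t in ['marker','blue_marker','green_marker','caddy','pad','rack','keeper','reel','jar']:
        print(t,[(np.round(d['at']).tolist(),round(d['conf'],2),int(d['pixels'].sum())) for d in masks_of(t,n)][:4])
E
```

```text
pics
{'clock': 0.0, 'joint_pos': array([ 1.32897053e+00,  2.41385087e-01,  3.71933559e-03,  1.33518547e+00,
       -8.85807460e-06,  1.57079513e+00]), 'joint_vel': array([-3.53825845e-04,  3.79496772e-05,  3.90590261e-04, -8.79061449e-04,
       -1.59897875e-03,  2.00669500e-03]), 'tau': array([ 9.17429752e-04, -3.72314894e+01,  2.52409601e+01,  1.69811439e-02,
       -1.59610890e-04, -8.59303327e-06]), 'eef_pos': array([0.11958991, 0.48484017, 0.23042501]), 'tool_rot': array([ 1.20617829e-01,  9.92698486e-01, -1.02047970e-03, -1.19533017e-04]), 'ft_force': array([-0.378448  , -0.26473638,  0.31825347]), 'ft_torque': array([ 0.05684952, -0.00639191,  0.05056695]), 'grip_width': 0.08568839030696124}
scene 47.15361682225441 -0.012993748133861794 [[-0.778, 0.446, -0.442, 1.034], [0.628, 0.569, -0.531, 0.534], [0.015, -0.69, -0.723, 0.817], [0.0, 0.0, 0.0, 1.0]]
marker [([370.0, 266.0], 0.92, 436), ([320.0, 279.0], 0.69, 1076), ([378.0, 317.0], 0.59, 280)]
blue_marker [([398.0, 242.0], 0.75, 367)]
green_marker [([385.0, 255.0], 0.75, 421), ([247.0, 295.0], 0.63, 1692), ([202.0, 225.0], 0.63, 886)]
caddy [([376.0, 284.0], 0.94, 2219)]
pad [([325.0, 215.0], 0.87, 2396)]
rack [([238.0, 158.0], 0.94, 1399)]
keeper []
reel [([251.0, 296.0], 0.72, 1669)]
jar [([205.0, 224.0], 0.69, 885)]
side 50.12089513756915 -0.09594603160989267 [[0.763, -0.499, 0.412, 0.235], [-0.647, -0.58, 0.495, -0.42], [-0.008, -0.644, -0.765, 0.811], [0.0, 0.0, 0.0, 1.0]]
marker [([197.0, 177.0], 0.87, 300), ([238.0, 165.0], 0.84, 857), ([195.0, 158.0], 0.52, 64)]
blue_marker [([164.0, 198.0], 0.78, 304)]
green_marker [([181.0, 187.0], 0.55, 308)]
caddy [([187.0, 215.0], 0.73, 2304)]
pad [([218.0, 288.0], 0.73, 3213), ([304.0, 353.0], 0.17, 238)]
rack [([330.0, 368.0], 0.74, 2846)]
keeper [([304.0, 355.0], 0.53, 253)]
reel [([295.0, 203.0], 0.94, 1109)]
jar [([351.0, 260.0], 0.75, 903), ([307.0, 349.0], 0.61, 243)]
```

```bash
python3 - <<'E'
import cv2,numpy as np
a=cv2.imread('pics/scene0.png');b=cv2.imread('pics/side0.png')
o=np.vstack([np.hstack([cv2.resize(a[120:350,170:450],(400,329)),cv2.resize(b[120:420,120:420],(329,329))])])
print(o.shape);cv2.imwrite('pics/both.png',o)
E
```

```text
(329, 729, 3)
```

View pics/both.png

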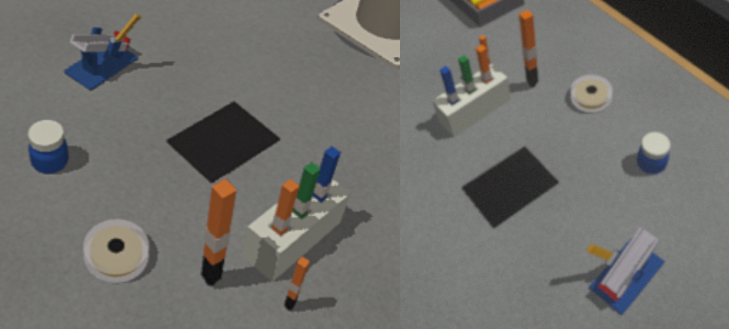

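View pics/side0.png

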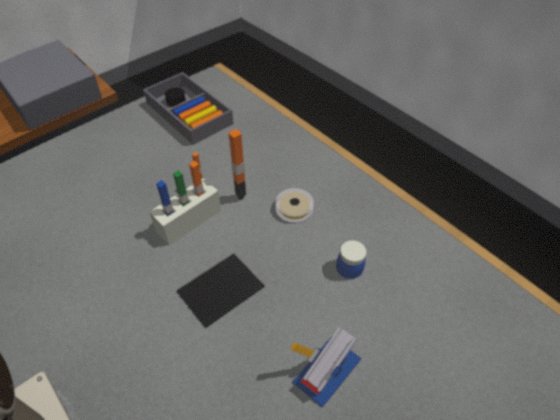

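The wanted marker is the orange one in the caddy, at scene (370,266) and side (197,177). Two look-alikes are outside it: the large one at scene (320,279) / side (238,165), and the small one at scene (378,317) / side (195,158). The rack's red stop is at side (310,383), with its high end at about (343,335). Next I fit the poses.

```bash
cat > fit.py <<'E'
from h import *
from scipy.optimize import minimize
def box(x0,x1,y0,y1,z0,z1): return np.array([[x,y,z] for x in(x0,x1) for y in(y0,y1) for z in(z0,z1)])
def hull(n,P,T):
    m=np.zeros((420*4,560*4),np.uint8); c=cv2.convexHull((proj(n,P,T)*4).astype(np.float32)).astype(np.int32)
    cv2.fillConvexPoly(m,c,1); return m
def place(P,p):
    c,s=np.cos(p[2]),np.sin(p[2]); return P@np.array([[c,s,0],[-s,c,0],[0,0,1]])+[p[0],p[1],0]
def fit(parts,masks,p0): # masks: list (cam,mask,T)
    big=[(n,cv2.resize(m.astype(np.uint8),(2240,1680)),T) for n,m,T in masks]
    def cost(p):
        c=0
        for n,m,T in big:
            r=np.zeros_like(m)
            for P in parts: r|=hull(n,place(P,p),T)
            c+=1-(r&m).sum()/(r|m).sum()
        return c
    s=minimize(cost,p0,method='Nelder-Mead',options=dict(initial_simplex=np.array([p0]+[np.array(p0)+d for d in np.diag([.015,.015,.3])]),xatol=2e-4,fatol=1e-4))
    return s.x,s.fun
L=box(-.004,.110,-.017,.017,-.003,.010)
c,s=np.cos(np.pi/6),np.sin(np.pi/6)
lane=np.c_[L[:,0]*c-L[:,2]*s-.05,L[:,1],L[:,0]*s+L[:,2]*c+.024]
SH=dict(caddy=[box(-.075,.075,-.028,.028,0,.07)],pad=[box(-.075,.075,-.055,.055,0,.006)],rack=[box(-.065,.055,-.035,.035,0,.008),lane])
E
python3 - <<'E'
from fit import *
T={n:pose(n) for n in('scene','side')}
for n in T: camera(n)
for t in ['caddy','pad','rack']:
    ms=[(n,d['pixels'],T[n]) for n in T for d in masks_of(t,n)[:1]]
    u,v=np.argwhere(ms[-1][1]).mean(0)[::-1]; p0=atz(ms[-1][0],(u,v),.02,T[ms[-1][0]])
    best=min([fit(SH[t],ms,[p0[0],p0[1],a]) for a in np.arange(-np.pi if t=='rack' else -np.pi/2,np.pi/2+(np.pi/2 if t=='rack' else 0),.7)],key=lambda r:r[1])
    print(t,best,len(ms))
def top(d): # topmost region
    p=np.argwhere(d['pixels']); return [p[:,1].mean(),p[:,0].mean()]
for t in ['marker','blue_marker','green_marker','reel','jar']:
    A=masks_of(t,'scene');B=masks_of(t,'side')
    for a in A[:3]:
        for b in B[:3]:
            P=tri([('scene',a['at'],T['scene']),('side',b['at'],T['side'])])
            e=np.hypot(*(proj('scene',P,T['scene'])[0]-a['at']))
            if e<4: print(t,a['at'],b['at'],P.round(3),e.round(1))
# red stop and keeper colours
for n in T:
    im=camera(n).astype(int); r,g,b=im[...,0],im[...,1],im[...,2]
    k=masks_of('rack',n)[0]['pixels'].astype(np.uint8); k=cv2.dilate(k,np.ones((25,25)))>0
    for nm,q in [('red',(r>110)&(g<70)&(b<80)&k),('yel',(r>130)&(g>90)&(b<70)&k)]:
        p=np.argwhere(q); print(n,nm,len(p),p.mean(0)[::-1].round(1) if len(p) else'', p.min(0)[::-1],p.max(0)[::-1])
E
```

```text
caddy (array([0.51189415, 0.22975792, 0.04377193]), np.float64(0.5320593599240441)) 2
pad (array([ 0.45796972,  0.02664722, -0.02129446]), np.float64(1.0457309302748952)) 2Traceback (most recent call last):
  File "<stdin>", line 7, in <module>
  File "fit.py", line 18, in fit
    s=minimize(cost,p0,method='Nelder-Mead',options=dict(initial_simplex=np.array([p0]+[np.array(p0)+d for d in np.diag([.015,.015,.3])]),xatol=2e-4,fatol=1e-4))
    res = _minimize_neldermead(fun, x0, args, callback, bounds=bounds,
                               **options)
    fxc = func(xc)
    fx = function(np.copy(x), *(wrapper_args + args))
  File "fit.py", line 15, in cost
    for P in parts: r|=hull(n,place(P,p),T)
                       ~~~~^^^^^^^^^^^^^^^^
  File "fit.py", line 5, in hull
    m=np.zeros((420*4,560*4),np.uint8); c=cv2.convexHull((proj(n,P,T)*4).astype(np.float32)).astype(np.int32)
                                                          ~~~~^^^^^^^
  File "h.py", line 18, in proj
    m=camera_model(name); Ti=np.linalg.inv(T)
ValueError: time passes only in moves, steps and waits
```

```bash
python3 - <<'E'
import pickle
from workcell import *
import numpy as np
D={'model':{n:camera_model(n) for n in('scene','side','wrist')}}
for n in('scene','side'):
    D[n]=camera(n)
    for t in ['marker','blue_marker','green_marker','caddy','pad','rack','keeper','reel','jar']: D[n,t]=masks_of(t,n)
pickle.dump(D,open('d.pkl','wb')); print(get_obs()['clock'])
E
sed -i "s/^from workcell import .*/import pickle\nfrom workcell import get_obs, camera, masks_of\n_M=pickle.load(open('d.pkl','rb'))['model']\ncamera_model=_M.get/" h.py
cat > a.py <<'E'
from fit import *
D=pickle.load(open('d.pkl','rb'))
T={n:pose(n) for n in('scene','side')}
for n in T:
    m=D[n,'pad'][0]['pixels'].astype(np.uint8); r=cv2.boxPoints(cv2.minAreaRect(cv2.findNonZero(m)))
    c=max(cv2.findContours(m,0,1)[0],key=cv2.contourArea)[:,0]
    q=np.array([atz(n,p,.006,T[n])[:2] for p in c]); rr=cv2.minAreaRect(q.astype(np.float32)*1000); print(n,'pad rect mm',rr)
for t in ['marker','blue_marker','green_marker','reel','jar']:
    for a in D['scene',t][:3]:
        for b in D['side',t][:3]:
            P=tri([('scene',a['at'],T['scene']),('side',b['at'],T['side'])])
            e=np.hypot(*(proj('scene',P,T['scene'])[0]-a['at']))
            if e<6: print(t,a['at'],b['at'],P.round(3),e.round(1))
for n in T:
    im=D[n].astype(int); r,g,b=im[...,0],im[...,1],im[...,2]
    k=cv2.dilate(D[n,'rack'][0]['pixels'].astype(np.uint8),np.ones((25,25)))>0
    for nm,q in [('red',(r>110)&(g<70)&(b<80)&k),('yel',(r>130)&(g>90)&(b<70)&k)]:
        p=np.argwhere(q); print(n,nm,len(p),p.mean(0)[::-1].round(1) if len(p) else'', )
for t in ['caddy','pad','rack']:
  for cams in (['scene'],['side'],['scene','side']):
    ms=[(n,D[n,t][0]['pixels'],T[n]) for n in cams]
    u=D[cams[-1],t][0]['at']; p0=atz(cams[-1],u,.03,T[cams[-1]])
    A=np.arange(-3,3,.6) if t=='rack' else np.arange(-1.2,1.3,.6)
    print(t,cams,*[(r[0].round(4),round(r[1],3)) for r in sorted([fit(SH[t],ms,[p0[0],p0[1],a]) for a in A],key=lambda r:r[1])[:2]])
E
time python3 a.py
```

```text
2.4
scene pad rect mm ((463.02337646484375, 30.157197952270508), (153.8608856201172, 110.79517364501953), 0.2096695601940155)
side pad rect mm ((457.008544921875, 26.22909164428711), (111.8435287475586, 147.54078674316406), 88.84375762939453)
marker [372.0, 266.2] [196.4, 180.7] [0.55  0.233 0.103] 1.5
marker [372.0, 266.2] [194.2, 157.4] [0.572 0.253 0.144] 2.0
marker [379.8, 312.5] [196.4, 180.7] [0.577 0.29  0.043] 2.1
marker [379.8, 312.5] [194.2, 157.4] [0.599 0.309 0.09 ] 1.8
marker [319.6, 280.2] [238.6, 164.3] [0.65  0.202 0.113] 0.4
green_marker [382.3, 254.9] [181.8, 184.3] [0.518 0.233 0.113] 0.7
reel [250.7, 294.4] [292.9, 203.7] [0.725 0.097 0.014] 1.0
jar [205.0, 225.0] [352.3, 258.9] [ 0.704 -0.107  0.026] 1.7
scene red 22 [255.2 145.8]
scene yel 43 [258.5 138.1]
side red 73 [309.6 385.6]
side yel 156 [301.6 349.4]
caddy ['scene'] (array([0.5124, 0.2315, 0.0363]), np.float64(0.281)) (array([0.5124, 0.2316, 0.0415]), np.float64(0.281))
caddy ['side'] (array([0.5104, 0.2257, 0.062 ]), np.float64(0.181)) (array([0.5104, 0.2257, 3.2031]), np.float64(0.181))
caddy ['scene',
[... 216 characters left out ...]
 np.float64(0.05))
pad ['side'] (array([ 0.4579,  0.0265, -0.0109]), np.float64(0.066)) (array([ 0.4573,  0.0265, -0.0197]), np.float64(0.066))
pad ['scene', 'side'] (array([ 0.4597,  0.0288, -0.0127]), np.float64(0.133)) (array([ 0.4598,  0.0287, -0.0154]), np.float64(0.134))
rack ['scene'] (array([ 0.5117, -0.2395,  0.1583]), np.float64(0.16)) (array([ 0.5117, -0.2391,  0.1476]), np.float64(0.16))
rack ['side'] (array([ 0.5104, -0.2426,  0.1478]), np.float64(0.11)) (array([ 0.5104, -0.2425,  0.1469]), np.float64(0.11))
rack ['scene', 'side'] (array([ 0.5107, -0.2416,  0.1473]), np.float64(0.29)) (array([ 0.5107, -0.2416,  0.1475]), np.float64(0.29))
real	1m2.779s
user	1m2.144s
sys	0m1.646s
```

```bash
cat >> h.py <<'E'
def plan(p,yaw): # remaining shift (mm, tool axes) and turn (deg) to TCP p, tool down with y axis at yaw+90deg
    o=get_obs(); r=R.from_quat(o['tool_rot']); c,s=np.cos(yaw),np.sin(yaw)
    G=R.from_matrix(np.array([[-c,-s,0],[-s,c,0],[0,0,-1]]).T)
    print('t',round(o['clock'],2),'tcp',o['eef_pos'].round(4),'w',round(o['grip_width'],4),'F',o['ft_force'].round(1))
    print(' shift',(r.inv().apply(np.array(p)-o['eef_pos'])*1000).round(1),'turn',np.degrees((r.inv()*G).as_rotvec()).round(2),' shift after turn',(G.inv().apply(np.array(p)-o['eef_pos'])*1000).round(1))
E
python3 - <<'E'
from h import *
T={n:pose(n) for n in('scene','side')}
print('red stop',tri([('scene',(255.2,145.8),T['scene']),('side',(309.6,385.6),T['side'])]))
print('small foot',atz('scene',(373,333),0,T['scene']))
print(camera_model('wrist'))
plan([.553,.232,.23],.045)
E
```

```text
red stop [ 0.45205498 -0.24904723  0.03274905]
small foot [0.5914247  0.30109995 0.        ]
{'fovy': 63.38984967277859, 'cx': 285.763238549162, 'cy': 212.8879260426247, 'k1': -0.0874149516359328, 'T_tool_cam': array([[-5.43802249e-04, -9.48018516e-01, -3.18214704e-01,
         8.22158780e-02],
       [ 9.99999160e-01, -1.41058581e-04, -1.28867598e-03,
         8.31312151e-06],
       [ 1.17680178e-03, -3.18215137e-01,  9.48017796e-01,
        -1.42846929e-01],
       [ 0.00000000e+00,  0.00000000e+00,  0.00000000e+00,
         1.00000000e+00]])}
t 2.4 tcp [0.1197 0.4854 0.2313] w 0.0851 F [-0.1 -0.1  0.4]
 shift [-481.3 -142.3    1.3] turn [ -0.     0.   -16.43]  shift after turn [-421.4 -272.7    1.3]
```

Call:
jog_arm --deltas '[[[0, 0, 0, 0, 0, -8.3, 60], [0, 0, 0, 0, 0, -8.2, 60], [-38, -25, 0, 0, 0, 0, 60], [-38, -25, 0, 0, 0, 0, 60], [-38, -25, 0, 0, 0, 0, 60]]]'

```text
clock: 2.9
eef_pos: [0.2366, 0.4194, 0.231]
tool_rot: [-0.036, 0.999, 0.001, -0.0]
ft_force: [-0.2, 1.1, 0.3]
grip_width: 0.0599
```

Call:
jog_arm --deltas '[[[-38, -25, 0, 0, 0, 0, 60], [-38, -25, 0, 0, 0, 0, 60], [-38, -25, 0, 0, 0, 0, 60], [-38, -25, 0, 0, 0, 0, 60], [-38, -25, 0, 0, 0, 0, 60]]]'

```text
clock: 3.4
eef_pos: [0.4422, 0.3036, 0.2315]
tool_rot: [-0.037, 0.999, 0.002, 0.001]
ft_force: [0.7, 1.8, 0.3]
grip_width: 0.06
```

```bash
python3 -c "
from h import *
plan([.553,.232,.23],.045)"
```

```text
t 3.4 tcp [0.4422 0.3036 0.2315] w 0.06 F [0.7 1.8 0.3]
 shift [-105.2  -79.6    1.3] turn [0.26 0.07 1.66]  shift after turn [-107.5  -76.5    1.5]
```

Call:
jog_arm --deltas '[[[-35, -26, 0, 0.2, 0, 1.6, 60], [-35, -25, 0, 0, 0, 0, 60], [-36, -25, 0, 0, 0, 0, 60], [0, 0, 0, 0, 0, 0, 60]]]'

```text
clock: 3.8
eef_pos: [0.561, 0.2262, 0.2303]
tool_rot: [-0.019, 1.0, 0.0, 0.002]
ft_force: [0.1, -0.1, -0.9]
grip_width: 0.0604
```

```bash
python3 - <<'E'
from h import *
plan([.553,.232,.23],.045)
o=get_obs(); T=pose('wrist',o); im=camera('wrist'); 
pickle.dump((T,im),open('w1.pkl','wb'))
for t in ['marker','green_marker','blue_marker','caddy']:
    for d in masks_of(t,'wrist'):
        print(t,np.round(d['at']),round(d['conf'],2),d['pixels'].sum(),atz('wrist',d['at'],.156,T).round(4))
v=im.copy()
for p in proj('wrist',[[.554,.232,.156],[.512,.230,.156],[.470,.228,.156]],T): cv2.drawMarker(v,tuple(int(x) for x in p),(255,0,255),0,12)
save('w1.png',v)
E
```

```text
t 3.8 tcp [0.561  0.2262 0.2303] w 0.0604 F [ 0.1 -0.1 -0.9]
 shift [7.8 6.1 0.3] turn [ 0.03  0.18 -0.41]  shift after turn [7.8 6.1 0.3]
marker [360. 230.] 0.93 809 [0.5623 0.2769 0.156 ]
marker [258. 323.] 0.84 3726 [0.6419 0.2077 0.156 ]
marker [292. 199.] 0.68 1102 [0.5424 0.2293 0.156 ]
green_marker [292. 147.] 0.82 917 [0.5079 0.2281 0.156 ]
blue_marker [290.  85.] 0.9 736 [0.4702 0.2248 0.156 ]
blue_marker [164. 290.] 0.75 1976 [0.616  0.1376 0.156 ]
blue_marker [ 18. 282.] 0.25 2102 [0.6169 0.019  0.156 ]
caddy [287. 123.] 0.65 8686 [0.4927 0.2243 0.156 ]
caddy [104.  73.] 0.65 14928 [0.4652 0.1109 0.156 ]
```

View pics/w1.png

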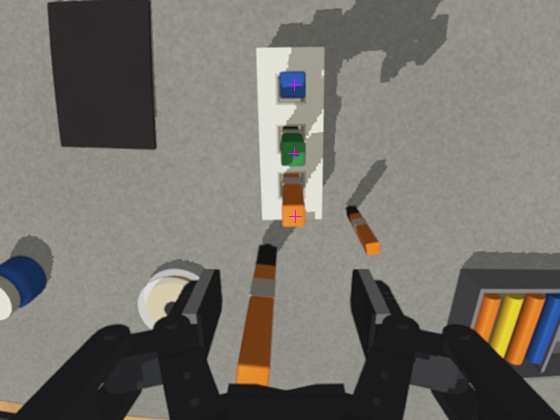

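Call:
jog_arm --deltas '[[[7, 5, 20, 0, 0, -0.4, 60], [0, 0, 35, 0, 0, 0, 60], [0, 0, 35, 0, 0, 0, 60], [0, 0, 28, 0, 0, 0, 50], [0, 0, 0, 0, 0, 0, 50]]]'

```text
clock: 4.55
eef_pos: [0.5445, 0.2431, 0.1152]
tool_rot: [-0.033, 0.999, 0.003, 0.004]
ft_force: [0.1, -0.2, -0.4]
grip_width: 0.0499
```

```bash
python3 -c "
from h import *
plan([.554,.231,.112],.045)"
```

```text
t 4.55 tcp [0.5445 0.2431 0.1152] w 0.0499 F [ 0.1 -0.2 -0.4]
 shift [ -8.6 -12.7   3.2] turn [0.33 0.5  1.17]  shift after turn [ -8.9 -12.5   3.2]
```

Call:
jog_arm --deltas '[[[-8, -12, 3, 0.3, 0.5, 1.1, 50], [0, 0, 0, 0, 0, 0, 50], [0, 0, 0, 0, 0, 0, 50]]]'

```text
clock: 4.85
eef_pos: [0.5544, 0.2335, 0.1164]
tool_rot: [-0.024, 1.0, 0.001, 0.002]
ft_force: [0.3, 0.1, -0.4]
grip_width: 0.05
```

```bash
python3 -c "
from h import *
plan([.554,.231,.112],.045);print(get_obs()['joint_vel'].round(3))"
```

```text
t 4.85 tcp [0.5544 0.2335 0.1164] w 0.05 F [ 0.3  0.1 -0.4]
 shift [ 0.5 -2.4  4.4] turn [0.1  0.24 0.2 ]  shift after turn [ 0.5 -2.4  4.4]
[-0.011 -0.003  0.025  0.011 -0.012  0.   ]
```

Now it is well centred, so I close on the marker.

Call:
jog_arm --deltas '[[[0, -2, 4, 0, 0, 0, 25], [0, 0, 0, 0, 0, 0, 0], [0, 0, 0, 0, 0, 0, 0], [0, 0, 0, 0, 0, 0, 0]]]'

```text
clock: 5.25
eef_pos: [0.5568, 0.2318, 0.1157]
tool_rot: [-0.024, 1.0, 0.002, 0.005]
ft_force: [0.3, 0.1, -0.3]
grip_width: 0.0151
```

```bash
python3 -c "
from h import *
plan([.554,.231,.212],.045)"
```

```text
t 5.25 tcp [0.5568 0.2318 0.1157] w 0.0151 F [ 0.3  0.1 -0.3]
 shift [  1.9  -0.3 -96.3] turn [0.23 0.59 0.15]  shift after turn [  2.8  -0.7 -96.3]
```

Call:
jog_arm --deltas '[[[0, 0, -12, 0, 0, 0, 0], [0, 0, -20, 0, 0, 0, 0], [0, 0, -25, 0, 0, 0, 0], [0, 0, -25, 0, 0, 0, 0], [0, 0, -20, 0, 0, 0, 0]]]'

```text
clock: 5.75
eef_pos: [0.554, 0.2304, 0.22]
tool_rot: [-0.024, 1.0, 0.001, 0.002]
ft_force: [-0.9, 1.1, -0.4]
grip_width: 0.0154
```

```bash
python3 -c "
from h import *
plan([.42,.03,.21],0.0)"
```

```text
t 5.75 tcp [0.554  0.2304 0.22  ] w 0.0154 F [-0.9  1.1 -0.4]
 shift [ 143.4 -193.8    9.1] turn [0.07 0.23 2.72]  shift after turn [ 134.  -200.4   10. ]
```

Call:
jog_arm --deltas '[[[0, -25, 0, 0, 0, 0, 0], [0, -40, 0, 0, 0, -3, 0], [0, -40, 0, 0, 0, -3, 0], [40, -25, 0, 0, 0, 0, 0], [40, -25, 0, 0, 0, 0, 0]]]'

```text
clock: 6.25
eef_pos: [0.4958, 0.064, 0.226]
tool_rot: [-0.082, 0.997, 0.002, 0.01]
ft_force: [1.2, 0.2, -0.8]
grip_width: 0.0151
```

Call:
jog_arm --deltas '[[[25, -5, 10, 0, 0, 0, 0], [0, 0, 10, 0, 0, 0, 0], [0, 0, 0, 0, 0, 0, 0]]]'

```text
clock: 6.55
eef_pos: [0.4678, 0.0508, 0.2079]
tool_rot: [-0.079, 0.997, 0.002, 0.011]
ft_force: [1.1, -0.1, -0.6]
grip_width: 0.015
```

```bash
python3 - <<'E'
from h import *
plan([.42,.03,.126],0.147)
for n in('scene','side'):
    im=camera(n); save(n+'2.png',im)
a=cv2.imread('pics/scene2.png');b=cv2.imread('pics/side2.png')
cv2.imwrite('pics/c2.png',np.hstack([cv2.resize(a[80:330,200:450],(400,400)),cv2.resize(b[120:370,100:350],(400,400))]))
E
```

```text
t 6.55 tcp [0.4678 0.0508 0.2079] w 0.015 F [ 1.1 -0.1 -0.6]
 shift [ 52.2 -13.1  80.8] turn [0.13 1.22 0.69]  shift after turn [ 50.4 -13.5  81.9]
```

View pics/c2.png

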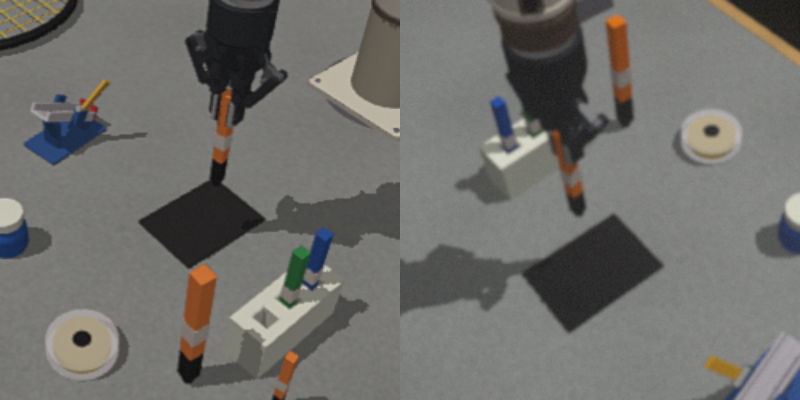

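The marker hangs upright in the grip, and its pocket is empty. Now down to just above the pad.

Call:
jog_arm --deltas '[[[25, -6, 20, 0, 1.2, 0.7, 0], [23, -6, 25, 0, 0, 0, 0], [0, 0, 25, 0, 0, 0, 0], [0, 0, 0, 0, 0, 0, 0], [0, 0, 0, 0, 0, 0, 0]]]'

```text
clock: 7.15
eef_pos: [0.4318, 0.0355, 0.1404]
tool_rot: [-0.077, 0.997, 0.002, 0.006]
ft_force: [-0.1, -0.1, -0.8]
grip_width: 0.0151
```

```bash
python3 -c "
from h import *
plan([.42,.03,.1157],0.147)"
```

```text
t 7.15 tcp [0.4318 0.0355 0.1404] w 0.0151 F [-0.1 -0.1 -0.8]
 shift [12.8 -3.7 24.5] turn [0.13 0.7  0.36]  shift after turn [12.5 -3.7 24.7]
```

Call:
jog_arm --deltas '[[[10, -3, 12, 0, 0.7, 0.3, 0], [0, 0, 8, 0, 0, 0, 0], [0, 0, 4, 0, 0, 0, 0], [0, 0, 3, 0, 0, 0, 0]]]'

```text
clock: 7.55
eef_pos: [0.4267, 0.0318, 0.1151]
tool_rot: [-0.075, 0.997, 0.001, 0.003]
ft_force: [-3.0, -0.2, 23.5]
grip_width: 0.0155
```

Call:
jog_arm --deltas '[[[-10, 0, 1, 0, 0, 0, 0], [-12, 0, 2.5, 0, 0, 0, 0], [-12, 0, 3.5, 0, 0, 0, 0]]]'

```text
clock: 7.85
eef_pos: [0.4597, 0.0365, 0.1106]
tool_rot: [-0.074, 0.997, 0.001, 0.003]
ft_force: [-1.5, -0.4, 3.9]
grip_width: 0.0154
```

```bash
cat > arc.py <<'E'
from h import *
o=get_obs(); p=o['eef_pos']; dx=(p[0]-.4267)*np.cos(.147)+(p[1]-.0318)*np.sin(.147); z=p[2]+.013
print('t',o['clock'],'dx',dx*1000,'h',z*1000,'rad',np.hypot(dx,z)*1000,'theta',np.degrees(np.arctan2(dx,z)),'F',o['ft_force'].round(1)); plan(p,.147)
E
python3 arc.py
```

```text
t 7.85 dx 33.3183415814283 h 123.63914477342801 rad 128.04979502537842 theta 15.08183009181617 F [-1.5 -0.4  3.9]
t 7.85 tcp [0.4597 0.0365 0.1106] w 0.0154 F [-1.5 -0.4  3.9]
 shift [0. 0. 0.] turn [0.04 0.34 0.11]  shift after turn [0. 0. 0.]
```

Call:
jog_arm --deltas '[[[-14, 0, 6, 0, 0, 0, 0], [-14, 0, 7, 0, 0, 0, 0], [-13, 0, 8.5, 0, 0, 0, 0]]]'

```text
clock: 8.15
eef_pos: [0.5023, 0.0428, 0.0916]
tool_rot: [-0.074, 0.997, 0.001, 0.004]
ft_force: [-2.8, -1.6, 3.3]
grip_width: 0.015
```

```bash
python3 arc.py
```

```text
t 8.15 dx 76.38189669321686 h 104.64700620995964 rad 129.5576707538407 theta 36.12572296669906 F [-2.8 -1.6  3.3]
t 8.15 tcp [0.5023 0.0428 0.0916] w 0.015 F [-2.8 -1.6  3.3]
 shift [0. 0. 0.] turn [0.04 0.46 0.1 ]  shift after turn [0. 0. 0.]
```

Call:
jog_arm --deltas '[[[-11, 0, 10, 0, 0, 0, 0], [-10, 0, 11.5, 0, 0, 0, 0], [-8, 0, 11, 0, 0, 0, 0], [-4, 0, 6, 0, 0, 0, 0], [0, 0, 1, 0, 0, 0, 0]]]'

```text
clock: 8.65
eef_pos: [0.5398, 0.0484, 0.0526]
tool_rot: [-0.074, 0.997, 0.001, 0.006]
ft_force: [0.6, 0.2, 4.5]
grip_width: 0.0153
```

```bash
python3 arc.py
```

```text
t 8.65 dx 114.27620629406661 h 65.55550727975775 rad 131.74435798041006 theta 60.15889939653849 F [0.6 0.2 4.5]
t 8.65 tcp [0.5398 0.0484 0.0526] w 0.0153 F [0.6 0.2 4.5]
 shift [0. 0. 0.] turn [0.03 0.68 0.1 ]  shift after turn [0. 0. 0.]
```

Call:
jog_arm --deltas '[[[0, 0, 1, 0, 0, 0, 0], [0, 0, 1, 0, 0, 0, 0]]]'

```text
clock: 8.85
eef_pos: [0.5405, 0.0485, 0.0514]
tool_rot: [-0.074, 0.997, 0.001, 0.007]
ft_force: [0.3, -0.8, 3.9]
grip_width: 0.0153
```

```bash
python3 - <<'E'
exec(open('arc.py').read())
for n in('scene','side'): save(n+'3.png',camera(n))
a=cv2.imread('pics/scene3.png');b=cv2.imread('pics/side3.png')
cv2.imwrite('pics/c3.png',np.hstack([cv2.resize(a[130:290,220:380],(400,400)),cv2.resize(b[180:340,150:310],(400,400))]))
E
```

```text
t 8.85 dx 115.04724760013086 h 64.37235002568268 rad 131.83197119134198 theta 60.7716917504591 F [ 0.3 -0.8  3.9]
t 8.85 tcp [0.5405 0.0485 0.0514] w 0.0153 F [ 0.3 -0.8  3.9]
 shift [0. 0. 0.] turn [0.03 0.79 0.1 ]  shift after turn [0. 0. 0.]
```

View pics/c3.png

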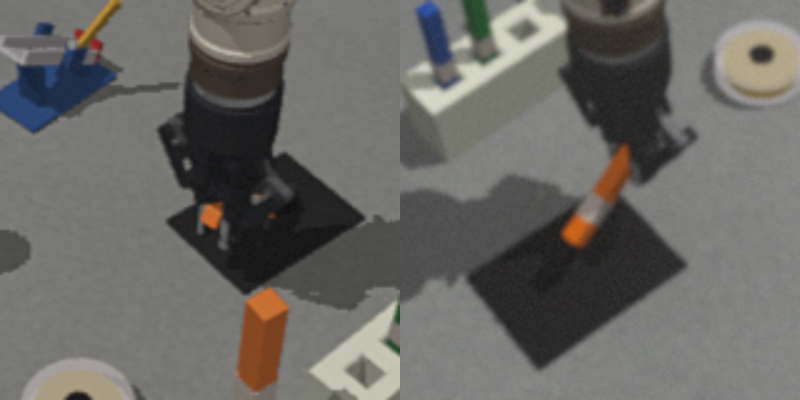

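Marker leans with the cap on the pad. Now lift clear and carry it high over the rack.

Call:
jog_arm --deltas '[[[0, 0, -20, 0, 0, 0, 0], [0, 0, -40, 0, 0, 0, 0], [0, 0, -40, 0, 0, 0, 0], [0, 0, -40, 0, 0, 0, 0], [0, -25, -25, 0, 0, 0, 0]]]'

```text
clock: 9.45
eef_pos: [0.5351, 0.0242, 0.2144]
tool_rot: [-0.076, 0.997, 0.001, -0.002]
ft_force: [0.8, -0.1, -0.9]
grip_width: 0.0152
```

Call:
jog_arm --deltas '[[[0, -45, 0, 0, 0, 0, 0], [0, -45, 0, 0, 0, 0, 0], [0, -45, 0, 0, 0, 0, 0], [0, -40, 0, 0, 0, 0, 0], [0, -25, 0, 0, 0, 0, 0]]]'

```text
clock: 9.95
eef_pos: [0.5677, -0.1785, 0.2191]
tool_rot: [-0.079, 0.997, 0.0, 0.003]
ft_force: [0.4, 0.2, -0.4]
grip_width: 0.0153
```

```bash
python3 -c "
from h import *
plan([.5775,-.2316,.20],0.148)"
```

```text
t 9.95 tcp [ 0.5677 -0.1785  0.2191] w 0.0153 F [ 0.4  0.2 -0.4]
 shift [ -1.2 -54.   19.1] turn [0.   0.29 0.62]  shift after turn [ -1.9 -54.   19.1]
```

Call:
jog_arm --deltas '[[[-1, -40, 0, 0, 0.3, 0.6, 0], [0, -12, 8, 0, 0, 0, 0], [0, 0, 8, 0, 0, 0, 0], [0, 0, 0, 0, 0, 0, 0]]]'

```text
clock: 10.35
eef_pos: [0.5743, -0.2349, 0.1989]
tool_rot: [-0.071, 0.997, 0.001, -0.002]
ft_force: [-0.5, 0.3, -0.6]
grip_width: 0.0152
```

```bash
cat > look.py <<'E'
from fit import *
import sys
plan([.5775,-.2316,.082],0.148)
o=get_obs(); T=pose('wrist',o); im=camera('wrist'); pickle.dump((T,im,o),open('w2.pkl','wb'))
v=cv2.resize(im,(784,588))
rk=[.511,-.2415,.148]
def ln(s,y,n): return [-.05+s*c-n*globals()['s0'],y,.024+s*s0+n*c]
s0=.5
def L_(s_,y,n): return [-.05+s_*.866-n*.5,y,.024+s_*.5+n*.866]
segs=[([L_(0,y,10e-3),L_(.11,y,10e-3)]) for y in(-.014,.014)]+[[L_(0,-.014,0),L_(0,.014,0)],[L_(.11,-.014,0),L_(.11,.014,0)]]
b=[[-.065,-.035,0],[.055,-.035,0],[.055,.035,0],[-.065,.035,0]]
segs+=[[b[i],b[(i+1)%4]] for i in range(4)]
for sg in segs:
    q=proj('wrist',place(np.array(sg),rk),T)*1.4; cv2.line(v,tuple(q[0].astype(int).tolist()),tuple(q[1].astype(int).tolist()),(255,0,255),1)
save(sys.argv[1],v)
E
python3 look.py w2.png
```

```text
t 10.35 tcp [ 0.5743 -0.2349  0.1989] w 0.0152 F [-0.5  0.3 -0.6]
 shift [ -4.2   2.5 116.9] turn [ 0.15 -0.28 -0.35]  shift after turn [ -3.6   2.8 116.9]
```

View pics/w2.png

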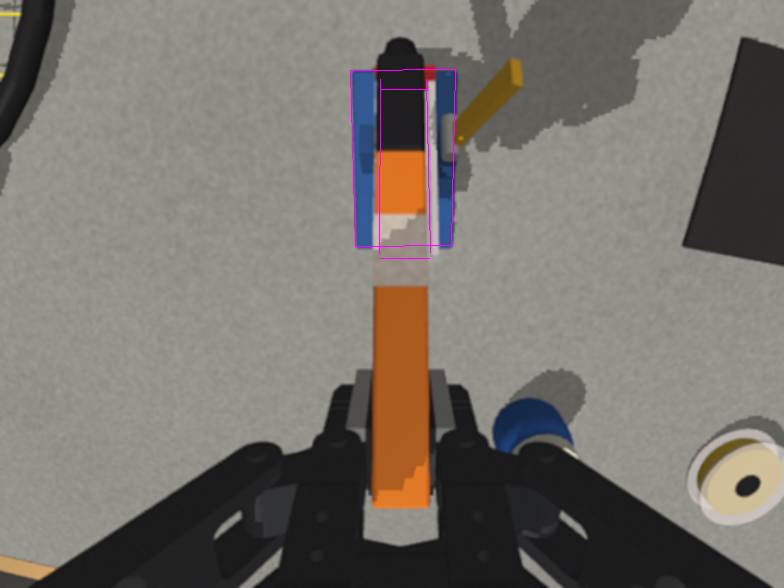

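```bash
python3 - <<'E'
from h import *
from scipy.optimize import least_squares
T,im,o=pickle.load(open('w2.pkl','rb')); r=R.from_quat(o['tool_rot'])
tx,tz=r.apply([1,0,0]),r.apply([0,0,1]); G=o['eef_pos']-.019*tz
s=np.array([45,67,89,150])/1e3; v=np.array([151,213,286,507])/1.4
def pts(th,d):
    a=-tx*np.sin(th)+np.array([0,0,1])*np.cos(th); n=tx*np.cos(th)+np.array([0,0,1])*np.sin(th)
    return G+np.outer(s-d,a)+.008*n
f=least_squares(lambda q:proj('wrist',pts(*q),T)[:,1]-v,[1.05,.128]); print(np.degrees(f.x[0]),f.x[1],f.fun)
p=[.511+.0*0,0,0]
E
```

```text
64.23991375168643 0.1294804809441076 [-1.33287614  3.14238561  2.35647065 -3.90576171]
```

Call:
jog_arm --deltas '[[[-5, 3, 20, 0, 0, -0.3, 0], [0, 0, 30, 0, 0, 0, 0], [0, 0, 30, 0, 0, 0, 0], [0, 0, 10, 0, -4, 0, 0], [0, 0, 0, 0, 0, 0, 0]]]'

```text
clock: 10.9
eef_pos: [0.5789, -0.2215, 0.108]
tool_rot: [-0.079, 0.996, 0.005, 0.034]
ft_force: [-0.9, -0.3, -0.7]
grip_width: 0.0151
```

```bash
python3 -c "
from h import *
plan([.5796,-.2313,.0824],0.148)"
```

```text
t 10.9 tcp [ 0.5789 -0.2215  0.108 ] w 0.0151 F [-0.9 -0.3 -0.7]
 shift [ 2.6 -9.9 25.5] turn [0.25 3.9  0.63]  shift after turn [ 0.8 -9.8 25.6]
```

Call:
jog_arm --deltas '[[[0, -9, 0, 0.2, 0, 0.6, 0], [0, 0, 0, 0, 0, 0, 0], [0, 0, 0, 0, 0, 0, 0]]]'

```text
clock: 11.2
eef_pos: [0.5829, -0.2292, 0.1117]
tool_rot: [-0.076, 0.997, 0.002, 0.035]
ft_force: [-0.4, -0.3, -1.0]
grip_width: 0.0154
```

```bash
python3 look.py w3.png; python3 -c "
from h import *
plan([.5796,-.2313,.0824],0.148)"
```

```text
t 11.2 tcp [ 0.5829 -0.2292  0.1117] w 0.0154 F [-0.4 -0.3 -1. ]
 shift [ 7.7 -1.5 29.2] turn [-0.07  4.02  0.19]  shift after turn [ 5.7 -1.5 29.7]
t 11.25 tcp [ 0.5832 -0.2295  0.112 ] w 0.0152 F [ 0.6 -0.8 -1.6]
 shift [ 6.  -1.2 29.2] turn [-0.1   4.07  0.19]  shift after turn [ 3.9 -1.3 29.6]
```

View pics/w3.png

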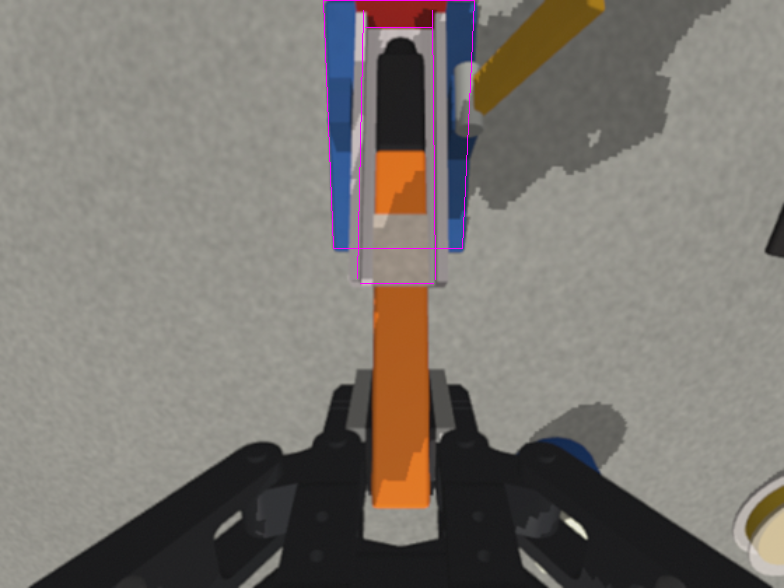

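The marker is centred in the lane, with the cap toward the red stop at (400,12). Lower it.

Call:
jog_arm --deltas '[[[5, -1, 10, 0, 0, 0, 0], [0, 0, 7, 0, 0, 0, 0], [0, 0, 4, 0, 0, 0, 0], [0, 0, 3, 0, 0, 0, 0]]]'

```text
clock: 11.65
eef_pos: [0.5818, -0.2319, 0.0877]
tool_rot: [-0.075, 0.996, 0.001, 0.037]
ft_force: [0.3, 0.2, -0.5]
grip_width: 0.0156
```

```bash
python3 -c "
from h import *
plan([.5796,-.2313,.0824],0.148)"
```

```text
t 11.65 tcp [ 0.5818 -0.2319  0.0877] w 0.0156 F [ 0.3  0.2 -0.5]
 shift [2.4 1.  5.2] turn [-0.22  4.24  0.19]  shift after turn [2.1 0.9 5.3]
```

Call:
jog_arm --deltas '[[[1, 1, 3, 0, 0, 0, 0], [0, 0, 2, 0, 0, 0, 0], [0, 0, 1.5, 0, 0, 0, 0]]]'

```text
clock: 11.95
eef_pos: [0.5804, -0.2315, 0.081]
tool_rot: [-0.075, 0.997, 0.0, 0.036]
ft_force: [-1.2, 0.8, 3.6]
grip_width: 0.0152
```

```bash
python3 -c "
from h import *
plan([.5796,-.2313,.0824],0.148)"
```

```text
t 11.95 tcp [ 0.5804 -0.2315  0.081 ] w 0.0152 F [-1.2  0.8  3.6]
 shift [ 0.7  0.3 -1.4] turn [-0.28  4.15  0.16]  shift after turn [ 0.8  0.3 -1.4]
```

Call:
jog_arm --deltas '[[[0, 0, 1.5, 0, 0, 0, 0], [0, 0, 1.5, 0, 0, 0, 0], [0, 0, 0, 0, 0, 0, 0]]]'

```text
clock: 12.25
eef_pos: [0.5807, -0.2317, 0.0787]
tool_rot: [-0.075, 0.996, -0.0, 0.037]
ft_force: [-2.1, 0.0, 2.5]
grip_width: 0.0152
```

Now it rests on the lane; release gently.

Call:
jog_arm --deltas '[[[0, 0, 0, 0, 0, 0, 19], [0, 0, 0, 0, 0, 0, 28], [0, 0, 0, 0, 0, 0, 34], [0, 0, 0, 0, 0, 0, 34], [0, 0, 0, 0, 0, 0, 34]]]'

```text
clock: 12.75
eef_pos: [0.5815, -0.2312, 0.0777]
tool_rot: [-0.075, 0.996, 0.001, 0.037]
ft_force: [0.3, 0.0, 1.0]
grip_width: 0.0339
```

```bash
python3 look.py w4.png
```

```text
t 12.75 tcp [ 0.5815 -0.2312  0.0777] w 0.0339 F [0.3 0.  1. ]
 shift [ 3.7  0.2 -4.6] turn [-0.25  4.26  0.18]  shift after turn [ 4.1  0.2 -4.3]
```

View pics/w4.png

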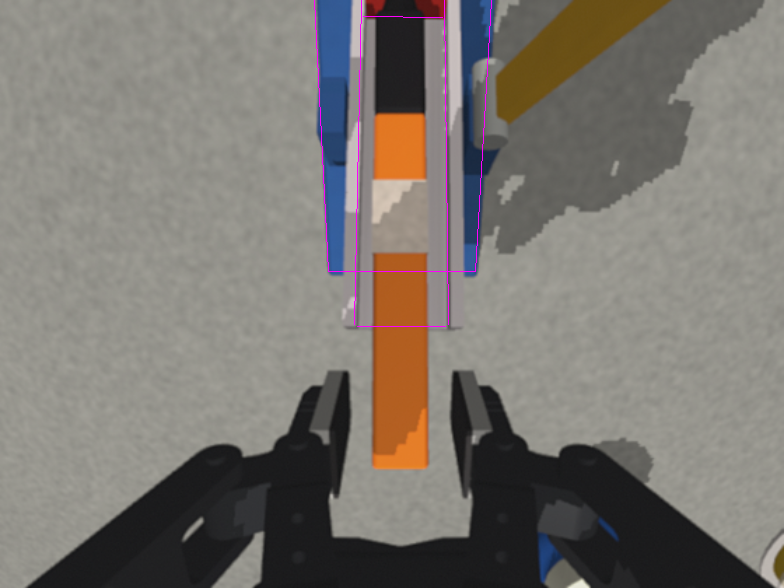

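The marker slid to the red stop at (400,10), and the fingers are clear on both sides. Back off upward, then verify its foot position numerically.

Call:
jog_arm --deltas '[[[0, 0, -15, 0, 0, 0, 34], [0, 0, -30, 0, 0, 0, 34], [0, 0, -40, 0, 0, 0, 34], [0, 0, -35, 0, 4.2, 0, 10], [0, 0, 0, 0, 0, 0, 0]]]'

```text
clock: 13.3
eef_pos: [0.5696, -0.2311, 0.1988]
tool_rot: [-0.075, 0.997, -0.0, -0.004]
ft_force: [1.1, -0.6, 0.9]
grip_width: 0.0056
```

```bash
cat > kp.py <<'E'
from h import *
def W(x,y,z): c,s=np.cos(.148),np.sin(.148); return [.511+x*c-y*s,-.2415+x*s+y*c,z]
def K_(y,n): print('->',y,n,end=' '); plan(W(-.011-.5*n,y,.0465+.866*n),.148)
E
python3 - <<'E'
from kp import *
T,im,o=pickle.load(open('w2.pkl','rb'))
P=lambda s,n:W(-.05+s*.866-n*.5,0,.024+s*.5+n*.866)
for f in(0,.005,.01): print('foot',f,'rows',[round(float(proj('wrist',[P(f+q,.016)],T)[0,1]*1.4)) for q in(.045,.067,.089,.15)],'seen 114 180 252 468')
K_(.09,.06); K_(.09,.12)
E
```

```text
foot 0 rows [109, 177, 250, 468] seen 114 180 252 468
foot 0.005 rows [124, 193, 267, 486] seen 114 180 252 468
foot 0.01 rows [139, 210, 284, 505] seen 114 180 252 468
-> 0.09 0.06 t 13.3 tcp [ 0.5696 -0.2311  0.1988] w 0.0056 F [ 1.1 -0.6  0.9]
 shift [ 99.5  88.6 101.1] turn [-0.02 -0.44  0.15]  shift after turn [100.5  88.3 100.3]
-> 0.09 0.12 t 13.3 tcp [ 0.5696 -0.2311  0.1988] w 0.0056 F [ 1.1 -0.6  0.9]
 shift [129.9  88.7  49.3] turn [-0.02 -0.44  0.15]  shift after turn [130.5  88.3  48.4]
```

Call:
jog_arm --deltas '[[[30, 35, 0, 0, 0, 0, 0], [35, 32, 0, 0, 0, 0, 0], [33, 22, 0, 0, 0, 0, 0], [0, 0, 0, 0, 0, 0, 0], [0, 0, 0, 0, 0, 0, 0]]]'

```text
clock: 13.8
eef_pos: [0.4556, -0.1551, 0.1932]
tool_rot: [-0.075, 0.997, 0.001, -0.005]
ft_force: [-0.2, -0.3, 0.2]
grip_width: 0.0002
```

```bash
python3 -c "
from kp import *
K_(.09,.06)"; python3 look.py w5.png
```

```text
-> 0.09 0.06 t 13.8 tcp [ 0.4556 -0.1551  0.1932] w 0.0002 F [-0.2 -0.3  0.2]
 shift [-2.1 -3.9 94.7] turn [ 0.15 -0.61  0.16]  shift after turn [-1.1 -3.7 94.7]
t 13.8 tcp [ 0.4556 -0.1551  0.1932] w 0.0002 F [-0.2 -0.3  0.2]
 shift [-110.2  -94.3  109.8] turn [ 0.15 -0.61  0.16]  shift after turn [-109.3  -93.7  111.2]
```

View pics/w5.png

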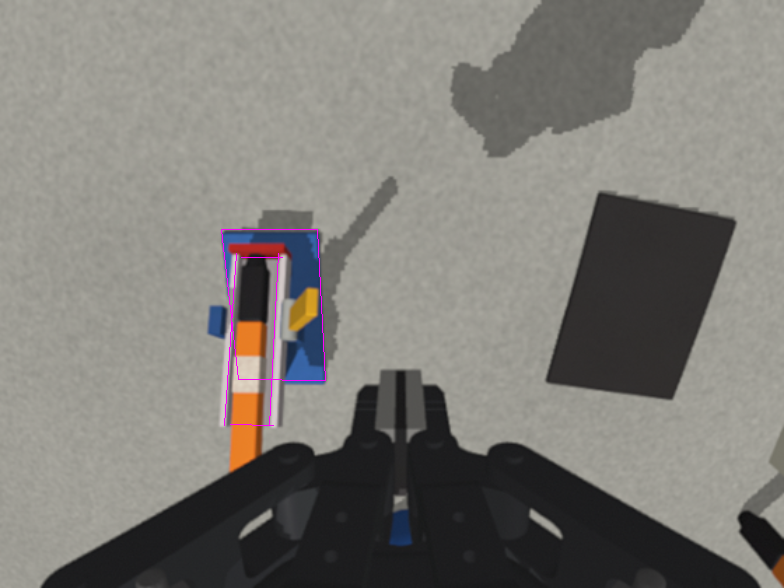

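Marker foot is at the stop; the keeper's open end is at (312,292), left of the closed fingers. Descend on its outer side.

Call:
jog_arm --deltas '[[[-1, 0, 30, 0, -0.5, 0, 0], [0, 0, 35, 0, 0, 0, 0], [0, 0, 22, 0, 0, 0, 0], [0, 0, 0, 0, 0, 0, 0]]]'

```text
clock: 14.25
eef_pos: [0.4634, -0.1582, 0.105]
tool_rot: [-0.074, 0.997, -0.0, 0.004]
ft_force: [-0.3, 0.5, -1.0]
grip_width: -0.0
```

```bash
python3 -c "
from kp import *
K_(.09,.06);K_(.042,.06)"
```

```text
-> 0.09 0.06 t 14.25 tcp [ 0.4634 -0.1582  0.105 ] w -0.0 F [-0.3  0.5 -1. ]
 shift [6.3 0.6 6.5] turn [-0.09  0.4   0.06]  shift after turn [6.2 0.6 6.6]
-> 0.042 0.06 t 14.25 tcp [ 0.4634 -0.1582  0.105 ] w -0.0 F [-0.3  0.5 -1. ]
 shift [  6.3 -47.4   6.6] turn [-0.09  0.4   0.06]  shift after turn [  6.2 -47.4   6.6]
```

Call:
jog_arm --deltas '[[[6, -10, 6, 0, 0, 0, 0], [0, -15, 0, 0, 0, 0, 0], [0, -12, 0, 0, 0, 0, 0], [0, -8, 0, 0, 0, 0, 0], [0, 0, 0, 0, 0, 0, 0]]]'

```text
clock: 14.75
eef_pos: [0.4684, -0.2103, 0.1019]
tool_rot: [-0.074, 0.997, -0.002, 0.006]
ft_force: [-0.6, 1.3, -1.6]
grip_width: 0.0
```

```bash
python3 -c "
from kp import *
K_(.042,.06);K_(.014,.053)"
```

```text
-> 0.042 0.06 t 14.75 tcp [ 0.4684 -0.2103  0.1019] w 0.0 F [-0.6  1.3 -1.6]
 shift [3.5 4.9 3.4] turn [-0.26  0.71 -0.03]  shift after turn [3.5 4.9 3.5]
-> 0.014 0.053 t 14.75 tcp [ 0.4684 -0.2103  0.1019] w 0.0 F [-0.6  1.3 -1.6]
 shift [  0.1 -23.1   9.6] turn [-0.26  0.71 -0.03]  shift after turn [ -0.  -23.1   9.5]
```

Call:
jog_arm --deltas '[[[1, -9, 3, 0, 0.7, 0, 0], [0, -9, 3, 0, 0, 0, 0], [0, -5, 3, 0, 0, 0, 0], [0, 0, 0, 0, 0, 0, 0]]]'

```text
clock: 15.15
eef_pos: [0.4733, -0.236, 0.0941]
tool_rot: [-0.074, 0.997, -0.003, 0.002]
ft_force: [0.5, 0.2, 0.6]
grip_width: 0.0001
```

```bash
python3 -c "
from kp import *
K_(.014,.053);K_(.002,.041)"
```

```text
-> 0.014 0.053 t 15.15 tcp [ 0.4733 -0.236   0.0941] w 0.0001 F [0.5 0.2 0.6]
 shift [1.1 3.  1.7] turn [-0.36  0.25 -0.02]  shift after turn [1.1 3.  1.7]
-> 0.002 0.041 t 15.15 tcp [ 0.4733 -0.236   0.0941] w 0.0001 F [0.5 0.2 0.6]
 shift [-4.9 -9.  12.2] turn [-0.36  0.25 -0.02]  shift after turn [-4.9 -9.  12.1]
```

Call:
jog_arm --deltas '[[[-2, -4, 5, 0, 0, 0, 0], [-2, -3, 5, 0, 0, 0, 0], [0, 0, 2, 0, 0, 0, 0], [0, 0, 0, 0, 0, 0, 0]]]'

```text
clock: 15.55
eef_pos: [0.479, -0.2435, 0.0815]
tool_rot: [-0.074, 0.997, -0.004, 0.002]
ft_force: [-0.7, 0.6, 1.0]
grip_width: 0.0001
```

```bash
python3 -c "
from kp import *
K_(.002,.041);K_(-.005,.027)"
```

```text
-> 0.002 0.041 t 15.55 tcp [ 0.479  -0.2435  0.0815] w 0.0001 F [-0.7  0.6  1. ]
 shift [-0.4 -0.7 -0.5] turn [-0.48  0.25 -0.01]  shift after turn [-0.4 -0.7 -0.5]
-> -0.005 0.027 t 15.55 tcp [ 0.479  -0.2435  0.0815] w 0.0001 F [-0.7  0.6  1. ]
 shift [-7.4 -7.6 11.7] turn [-0.48  0.25 -0.01]  shift after turn [-7.4 -7.7 11.6]
```

Call:
jog_arm --deltas '[[[-3, -4, 4, 0, 0, 0, 0], [-3, -3, 3, 0, 0, 0, 0], [0, 0, 2, 0, 0, 0, 0], [0, 0, 1.5, 0, 0, 0, 0]]]'

```text
clock: 15.95
eef_pos: [0.486, -0.2493, 0.0721]
tool_rot: [-0.074, 0.997, -0.004, 0.002]
ft_force: [-6.6, 3.3, 16.8]
grip_width: -0.0002
```

```bash
python3 -c "
from kp import *
K_(-.005,.027)"
```

```text
-> -0.005 0.027 t 15.95 tcp [ 0.486  -0.2493  0.0721] w -0.0002 F [-6.6  3.3 16.8]
 shift [-1.4 -1.   2.2] turn [-0.42  0.2   0.03]  shift after turn [-1.4 -1.   2.2]
```

The force rise to 17 N at z 0.072 matches the end of travel. Back off and look.

Call:
jog_arm --deltas '[[[0, 0, 0.5, 0, 0, 0, 0], [0, 0, 0, 0, 0, 0, 0], [0, 0, -20, 0, 0, 0, 0], [0, 0, -35, 0, 0, 0, 0], [20, 25, -35, 0, 0, 0, 0]]]'

```text
clock: 16.45
eef_pos: [0.4605, -0.2268, 0.1587]
tool_rot: [-0.074, 0.997, -0.001, -0.002]
ft_force: [0.3, 0.2, 1.4]
grip_width: -0.0002
```

Call:
jog_arm --deltas '[[[30, 35, -20, 0, 0, 0, 0], [0, 30, 0, 0, 0, 0, 0], [0, 0, 0, 0, 0, 0, 0]]]'

```text
clock: 16.75
eef_pos: [0.4214, -0.1657, 0.1836]
tool_rot: [-0.073, 0.997, -0.003, 0.001]
ft_force: [0.5, 0.2, 0.0]
grip_width: -0.0002
```

```bash
python3 look.py w6.png; python3 - <<'E'
from kp import *
a=cv2.imread('pics/w6.png'); save('side6.png',camera('side')); b=cv2.imread('pics/side6.png')[300:420,260:400]
cv2.imwrite('pics/c6.png',np.hstack([cv2.resize(a,(460,345)),cv2.resize(b,(340,345))]))
cv2.imwrite('pics/c6.png',np.hstack([cv2.resize(a[100:500,100:500],(400,400)),cv2.resize(b,(400,400))]))
E
```

```text
t 16.75 tcp [ 0.4214 -0.1657  0.1836] w -0.0002 F [0.5 0.2 0. ]
 shift [-144.6  -87.3  102.4] turn [-0.37  0.12 -0.08]  shift after turn [-144.7  -88.2  101.6]
```

View pics/c6.png

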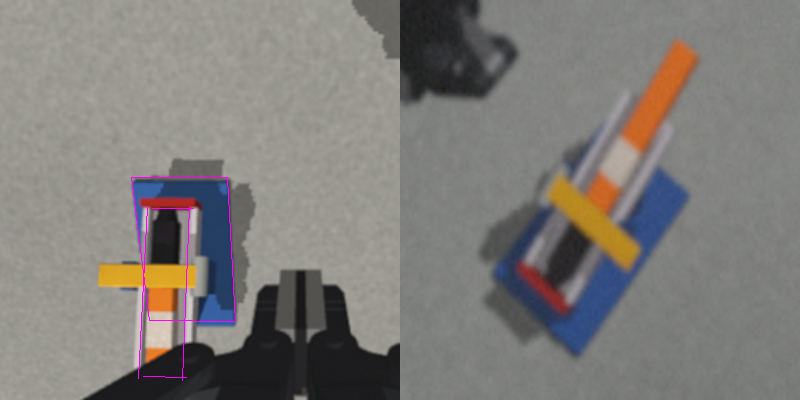

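```bash
python3 - <<'E'
from kp import *
T,im,o=pickle.load(open('w2.pkl','rb')); Ts=pose('side')
def P(r,a,t): # point r from hinge, t above bar underside
    y=.024-r*np.cos(a)+t*np.sin(a); n=.021+r*np.sin(a)+t*np.cos(a); return W(-.05+.045*.866-n*.5,y,.024+.045*.5+n*.866)
for a in(0,.1,.2,.3): print(a,(proj('wrist',[P(.062,a,.006),P(.01,a,.006)],T)*1.4).round(1).tolist(),proj('side',[P(.062,a,.006)],Ts).round(1).tolist())
for n,i in(('wrist',im),):
    x=i.astype(int); m=((x[...,0]>150)&(x[...,1]>100)&(x[...,2]<70)); m[:, :60]=0; m[330:]=0
    c,_,st,ce=cv2.connectedComponentsWithStats(m.astype(np.uint8)); k=1+st[1:,4].argmax(); print(st[k]*1.4,ce[k]*1.4)
E
```

```text
0 [[196.7, 373.1], [279.8, 374.1]] [[342.2, 377.4]]
0.1 [[193.9, 372.7], [280.5, 374.0]] [[341.0, 377.3]]
0.2 [[192.0, 372.2], [281.3, 374.0]] [[339.5, 376.9]]
0.3 [[191.2, 371.8], [282.3, 373.9]] [[337.8, 376.3]]
[ 198.8  364.    96.6   46.2 1866.2] [249.29452363 379.61950488]
```

```bash
python3 -c "
from workcell import *
print(job_done())"
```

```text
the job is handed in; nothing more can be done
None
```

The orange marker is stowed on the rack with its cap at the red stop, the keeper bar is folded down across it, and the job is handed in at about 17 s of the 58 s allowed. No verdict was reported.

- **What I did:**
  - I pulled the middle-sized orange marker out of the caddy and pressed its cap on the pad until it leaned about 61° from vertical by the arm's position.
  - A later camera fit read that lean as 64° with a poor match (3–4 px), so I tilted the tool 4° before lowering the marker.
  - I let it go on the lane, where it slid to the stop. Then I pushed the keeper over from its outer side.
- **Marker check:** the close-up camera puts the foot about 1 mm from the stop, in line with the lane. The last side picture still shows it there.
- **Keeper check:**
  - The push ended on a firm 17 N, well above the hinge friction, which matches the end of travel.
  - The bar's free end was seen within 2 px of where it should be when fully folded. The lane itself was drawn up to about 5 px off in that view, so the picture alone could hide a small angle.
- **Disagreements:** small sideways moves overshot by about 10 mm twice. I corrected both before gripping or lowering, and they caused no contact.
- **Bystanders:** the arm felt no unexpected contact force. I did not measure the other markers, the reel or the jar again at the end.

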